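Fit the loose pointer knob on the bare D-shaft and keep it pressed in

TASK

One of the three channels of the light-source controller has lost its knob: find the bare D-shaft, pick up the loose pointer knob, turn it so that the flat in its bore meets the flat of the shaft, and push it on. Press it right in against the spring sleeve to its stop, as one does to enable the channel, and finish while still gripping the knob and holding it pressed in, not letting go. Leave the other things on the table where they are.

Things in the scene. Friction and masses are not known exactly. Their poses are not given: they have to be found in the camera images.
- knob: the loose knob, black plastic, 50 to 85 g, upright on the table, bore down. Origin: centre of its underside, z up along its axis. Round hub 30 mm across (skirt 34) from z = 0 to 29 mm; on it a bar grip 12 mm thick (along y), z = 29 to 50 mm, from x = -15 mm to the pointed nose at x = +25 mm; its sides are parallel from x = -14 to +14 mm
- knob_bore (a point): centre of the mouth of the D bore in the knob's underside (the knob's origin). The bore is 26 mm deep, 17.6 mm across, its flat 4.8 mm from the axis on the knob's +x side, to which the nose points; the mouth is flared by 1.5 mm
- knob_grip (a point): on the knob's axis at the top of the bar grip, 50 mm above the knob's underside
- knob_nose (a point): tip of the knob's nose, 25 mm from the axis, 40 mm above the knob's underside
- bare_channel: the channel without a knob: left, middle or right of the three; fixed, does not turn. Origin: on the shaft's axis at the panel's surface, 45 mm above the table, z up. Steel dial plate 50 mm across, 3 mm thick, from which the D-shaft rises. The shaft's flat faces this frame's +x; a small raised rib on the plate's rim (22 mm from the axis, top at z = 5.5 mm) marks that side
- shaft_tip (a point): centre of the top of the bare steel D-shaft, 30 mm above the panel. Shaft 16 mm in diameter, flat 4 mm from the axis, top edge chamfered 2 mm. The knob fits with 0.8 mm play all round and about 0.1 rad either way, its x axis along bare_channel's x axis
- sleeve (a joint): how far the spring sleeve round the bare shaft is pressed down: 0 (up) to 0.006 m (stop). 26 mm across, top 12 mm above the panel when up; the knob's underside bears on it, so at the stop the underside is 6 mm above the panel. It pushes back with 3 N at first, 10 N at the stop, and lifts the knob again if let go
- controller: the controller: grey flat box with aluminium top, 115 (x) x 260 (y) x 45 mm, fixed, long side roughly across the robot's view. Origin: centre of its underside. The channels stand at y = -80, 0 and +80 mm along its middle line.
- fitted_channel_1: a channel that has its knob, of the same shape, fixed; top of its knob 62 mm above the panel. Origin on its axis at the panel's surface
- fitted_channel_2: the other channel that has its knob, like the first
- dust_cap_0: bystander, to be left alone: round black dust cap, 38 mm across and 14 mm high (no pointer, no bore). Origin: centre of its underside
- objective_10x: bystander, to be left alone: small white objective lens standing upright, 25 mm across, 36 mm high. Origin: centre of its underside
- usb_stick: bystander, to be left alone: USB stick lying flat, 18x54x8 mm. Origin: centre of its underside
- immersion_oil: bystander, to be left alone: small brown dropper bottle standing, 28 mm across, 75 mm high. Origin: centre of its underside
- objective_40x: bystander, to be left alone: larger white objective lens standing upright, 28 mm across, 45 mm high. Origin: centre of its underside
- hex_key_set: bystander, to be left alone: folding hex key set lying flat, 25x90x20 mm. Origin: centre of its underside
- well_plate: bystander, to be left alone: white well plate lying flat, 86x128x19 mm. Origin: centre of its underside
Things that resemble listed ones, but are neither listed nor needed, are in the scene too. Leave any orange or turquoise look-alike of the knob alone.

How it is judged:
On the way:
1. the knob is held in the gripper, lifted clear of the table (height (world z) of knob above 0.04 m and contact force between the fingers and knob above 1 N), for 0.1 s.
At the end, for the whole second after the job is handed in: For the last second: knob on the bare shaft (axes within 3 mm, tilt under 0.1 rad, nose tip over 22 mm out on the flat's side, underside under 9 mm above the panel), sleeve pressed over 4 of its 6 mm, knob bearing on the channel with over 4 N, fingers gripping it with over 2 N (horizontal distance between knob and bare_channel below 0.003 m and x of knob_nose in the frame of bare_channel above 0.022 m and z of knob in the frame of bare_channel below 0.009 m and angle between knob's own z axis and vertical below 0.1 rad and value of joint sleeve above 0.004 m and contact force between knob and bare_channel above 4 N and contact force between the fingers and knob above 2 N); the arm keeps its last pose, push and grip.
It fails at once if a bystander is moved more than 30 mm (distance of any of dust_cap_0, objective_10x, usb_stick, immersion_oil, objective_40x, hex_key_set, well_plate from where it was at the start of the episode above 0.03 m).
It also fails if it takes over 38 s, if anything falls off the work surface, if the arm or the gripper's body presses on something with over 40 N, if the wrist force passes 120 N, or if a joint passes its speed limit or range.

ROBOT

A 6-joint arm with a two-finger parallel gripper is mounted at the origin on a cart in front of the work surface, level with it; the furniture and walls round the work are solid. World frame = base frame: x ahead of the robot, y to its left, z up, the work surface at z = 0. Lengths are in m, angles in rad, forces in N, time in s.
With the tool pointing down it reaches from about 0.35 to 0.775 m from the base axis. Payload 7.3 kg.
Tool frame: the origin (TCP) lies at the centre of the arm's flange, where the gripper is bolted on; the fingertips stand 178 mm ahead of it and the grasp point (between the pads) lies 159 mm ahead of it (tip_extent is the distance from the TCP to the fingertips, in m); z points along the fingers, y is the line along which they close (so a half turn about z gives the same grasp; the last joint's range is limited). The gripper opens to 92 mm and grips with 3 to 60 N. Pads are 19 mm wide; open, the fingers measure 130 mm over their backs; the gripper's body (75 mm by 190 mm) begins 47 mm behind the grasp point.
Start: joints at [1.146, 0.342, 1.524, -0, 1.275, -0.146], TCP at [0.144, 0.505, 0.405] pointing down, gripper open.
Joint ranges: [-2.53, 2.53], [-0.77, 2.02], [0.04, 2.7], [-1, 4.14], [0.28, 2.66], [-3.11, 3.11]. Speed limits (rad/s): [2.57, 2.57, 3.14, 3.14, 3.14, 3.14].

INTERFACE

Orientations are given as [roll, pitch, yaw] about the fixed x, y, z axes, in that order (R = Rz(yaw) Ry(pitch) Rx(roll)).
In Python, from cell import * gives the robot as it stands.
- The arm moves only by the tool arm_command, never from a script. Its arguments are lists of equal length, an entry for each row: "xyz": the shift along the world's x, y, z in mm, a list of three; "spin": the turn about the world's z in degrees. In form: {"xyz": [[tx, ty, tz], ...], "spin": [spin, ...]}. A call has 1 to 20 rows; each row shifts and turns the commanded pose from where the row before left it; what a row does not reach is not made up. A row lasts 1/10 s, in which the tool goes at most 50 mm and 8.59 degrees, less where a joint would pass 70% of its speed; a pose out of reach is approached as far as the arm can. A call with a gripper value outside its range is refused whole. "jaw" is the opening, from -1 (shut) to 1 (fully open), set as the call begins (left out, the last holds). The fingers move at their own pace and stop on an object; "squeeze" is the grip in N (left out, the last holds). Time passes only in rows, so rows that do not move let the fingers close. It gives the time, the measured TCP pose, the force, the opening and the grip force at its end, in the units of the state.
- observe(): the state, without advancing time (a new reading comes with each control period).
- read_camera(name): name is "scene" or "top" or "wrist"; returns a dict with "img" (480x640x3 uint8, red, green, blue), "depth" (480x640 float32, m along the optical axis (not along the pixel's ray), 0 where there is no reading), "fx", "fy", "cx", "cy" (pixels), "world_from_camera" (4x4, takes a point from camera to world coordinates). Camera axes: x right, y up, looking along -z (the intrinsics and any distortion apply to the point x, -y, -z); pixel columns grow to the right and rows downward; lengths in m; the calibration is good to about 2 mm. A picture is of the moment at which its call begins.
- hand_in(): hands the job in; it is judged then, once.
The state is a dict: "time": time; "qpos": joint angles; "qvel": joint speeds; "joint_efforts": joint torques, N m; "tool_pos": TCP position; "tool_rot": TCP orientation; "contact_force": force on the tool from outside, world axes, zero at the start; "torque": the same for the moment, N m; "opening": finger opening in m; "grip_force": force on a finger pad.
Only numpy, scipy, OpenCV 4.12 (cv2) and the standard library are available. Lean on these libraries where they do the work, as an engineer would, in place of code of your own. Each camera call takes 0.05 s, during which the arm holds its last target. There are 200 camera calls.

## Working session

There is one attempt and no reset: what is moved stays moved. The work goes in short steps, Python scripts to look and compute and a tool call to move; the robot and the scene stay as the last step left them, time stands still between calls to the robot, and variables do not carry over. Pictures are saved under pics/ and viewed, at most 10 in all, crops included, and the job is handed in when it is done.

Besides the shell and the picture viewer there is one more tool, called after ">>>" as name(argument=value, ...) on one line, values as JSON. arm_command: Moves the arm, as the interface text tells. Its arguments: {"type":"object","properties":{"xyz":{"type":"array","items":{"type":"array","items":{"type":"number"}}},"spin":{"type":"array","items":{"type":"number"}},"jaw":{"type":"number"},"squeeze":{"type":"number"}},"required":["xyz","spin"]}

```bash
mkdir -p pics
cat > h.py <<'E'
from cell import *
import numpy as np, cv2, pickle
def snap(name,tag):
    c=read_camera(name); pickle.dump(c,open(f'pics/{tag}.pkl','wb')); cv2.imwrite(f'pics/{tag}.png',c['img'][...,::-1]); return c
def load(tag): return pickle.load(open(f'pics/{tag}.pkl','rb'))
def ray(c,u,v):
    d=np.array([(u-c['cx'])/c['fx'],-(v-c['cy'])/c['fy'],-1.]); T=c['world_from_camera']; return T[:3,3],T[:3,:3]@d
def atz(c,u,v,z):
    o,d=ray(c,u,v); return o+d*(z-o[2])/d[2]
def pt(c,u,v):
    o,d=ray(c,u,v); return o+d*c['depth'][int(v),int(u)]
def crop(c,u0,v0,w,h,s,tag):
    cv2.imwrite(f'pics/{tag}.png',cv2.resize(c['img'][v0:v0+h,u0:u0+w,::-1],None,fx=s,fy=s,interpolation=cv2.INTER_CUBIC))
E
python3 - <<'E'
from h import *
for n in('top','scene'):
    c=snap(n,n); print(n,c['world_from_camera'].round(3).tolist(),c['fx'],[k for k in c])
print(observe())
E
```

```text
top [[-0.09, 0.973, -0.214, 0.296], [-0.996, -0.089, 0.015, 0.03], [-0.004, 0.214, 0.977, 0.945], [0.0, 0.0, 0.0, 1.0]] 461.5594432041818 ['img', 'depth', 'fx', 'fy', 'cx', 'cy', 'world_from_camera']
scene [[0.865, 0.279, -0.416, 0.111], [-0.501, 0.487, -0.715, -0.583], [0.003, 0.827, 0.562, 0.558], [0.0, 0.0, 0.0, 1.0]] 451.5352881445811 ['img', 'depth', 'fx', 'fy', 'cx', 'cy', 'world_from_camera']
{'time': 0.1, 'qpos': array([ 1.14600856e+00,  3.42634986e-01,  1.52492601e+00, -7.68219807e-06,
        1.27537663e+00, -1.45998108e-01]), 'qvel': array([ 0.00075931, -0.00224535, -0.00150565, -0.00115786,  0.00038263,
        0.00080253]), 'joint_efforts': array([ 2.18625049e-03, -4.31997335e+01, -2.44697535e+01,  7.19484687e-02,
        5.25684643e-02, -1.06722459e-04]), 'tool_pos': array([0.14440394, 0.5046235 , 0.40412209]), 'tool_rot': array([-3.14026093e+00, -1.88397496e-04,  2.86280511e+00]), 'contact_force': array([ 0.39729241, -0.53746631,  0.51759977]), 'torque': array([-0.00649628, -0.02936921, -0.02289677]), 'grip_force': 0.0, 'opening': 0.09186647576823852}
```

View pics/top.png

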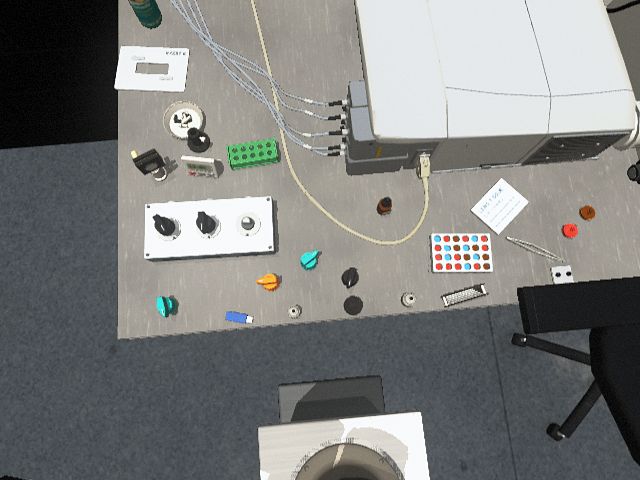

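View pics/scene.png

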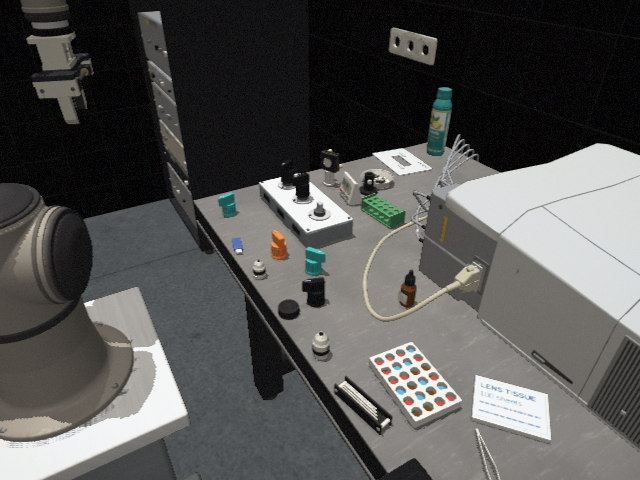

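Top view: the loose black knob is at (350,277). It could be confused with the orange look-alike (268,282), the turquoise ones (310,260) and (165,305), the dust cap (353,305), the black object (198,140) and the fitted knobs (166,225) and (206,222). I choose (350,277) because it is black, has a pointer and stands loose. The bare shaft is the right channel at (248,223).

Run:
```python
from h import *
c=load('top')
a=[cv2.resize(c['img'][v:v+50,u:u+50,::-1],(400,400),interpolation=cv2.INTER_CUBIC) for u,v in((325,252),(222,198))]
s=load('scene')
b=[cv2.resize(s['img'][v:v+50,u:u+100,::-1],(400,200),interpolation=cv2.INTER_CUBIC) for u,v in((265,265),(270,185))]
cv2.imwrite('pics/c1.png',np.vstack([np.hstack(a),np.hstack(b)]))
print(pt(c,350,277),pt(c,248,223),pt(c,353,305),pt(c,310,258))
```

```text
[ 0.41630657 -0.04492143  0.04836073] [0.53890404 0.14536784 0.06477828] [ 0.36425925 -0.04792529  0.01250948] [0.46064026 0.02971556 0.05034173]
```

View pics/c1.png

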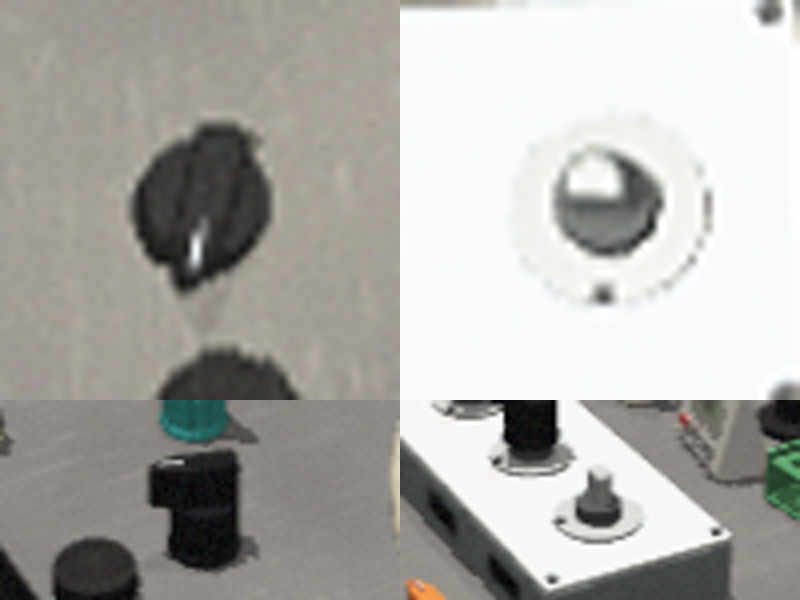

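The crop confirms it: a black pointer knob whose nose (white line, crop 190,285) points toward the robot (-x). The bare D-shaft is on the right channel, with its rib at crop (605,295), also on the -x side. Next I go above the shaft for a wrist look.

>>> arm_command(xyz=[[36,-33,0],[36,-33,0],[36,-33,0],[36,-33,0],[36,-33,0],[36,-33,0],[36,-33,0],[36,-33,0],[36,-33,0],[36,-33,0],[20,-20,0],[0,0,0],[0,0,0]], spin=[0,0,0,0,0,0,0,0,0,0,0,0,0], jaw=1)

```text
time: 1.4
tool_pos: [0.5245, 0.1544, 0.404]
tool_rot: [-3.141, -0.002, 2.861]
contact_force: [-1.0, 0.0, 0.1]
opening: 0.0918
grip_force: 0.0
```

Run:
```python
from h import *
c=snap('wrist','w1'); print(c['world_from_camera'].round(3).tolist(),c['fx']); o=observe();print(o['time'],o['tool_pos'],o['tool_rot'])
```

```text
[[0.276, -0.916, -0.291, 0.445], [0.961, 0.263, 0.084, 0.178], [-0.001, -0.303, 0.953, 0.385], [0.0, 0.0, 0.0, 1.0]] 426.28420267886224
1.45 [0.52398277 0.15507532 0.40429464] [-3.14150212e+00 -1.45262897e-03  2.86269714e+00]
```

View pics/w1.png

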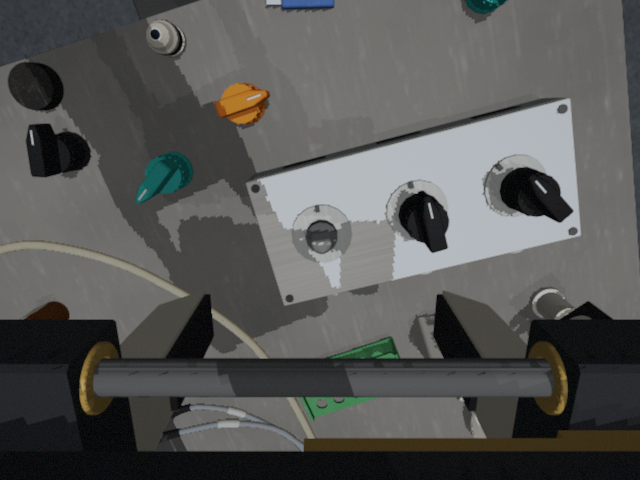

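Wrist view: bare shaft at about (321,236), plate centre near (322,234), rib (317,209); the knob's bar is at (42,150). I enlarge both.

Run:
```python
from h import *
c=load('w1')
a=[cv2.resize(c['img'][v:v+80,u:u+80,::-1],(400,400),interpolation=cv2.INTER_CUBIC) for u,v in((282,195),(15,110))]
cv2.imwrite('pics/c2.png',np.hstack(a))
for u,v in((317,209),(321,226),(321,245),(42,150),(340,215)): print(u,v,pt(c,u,v).round(4))
for (u,v) in((255,188),(562,108),(574,231),(290,298)): print(atz(c,u,v,.045).round(4))
```

```text
317 209 [0.521  0.151  0.0516]
321 226 [0.5335 0.1507 0.0589]
321 245 [0.5429 0.1481 0.0774]
42 150 [ 0.4177 -0.041   0.0493]
340 215 [0.5316 0.1673 0.0489]
[0.492  0.1072 0.045 ]
[0.4981 0.3521 0.045 ]
[0.5994 0.3506 0.045 ]
[0.5927 0.1053 0.045 ]
```

View pics/c2.png

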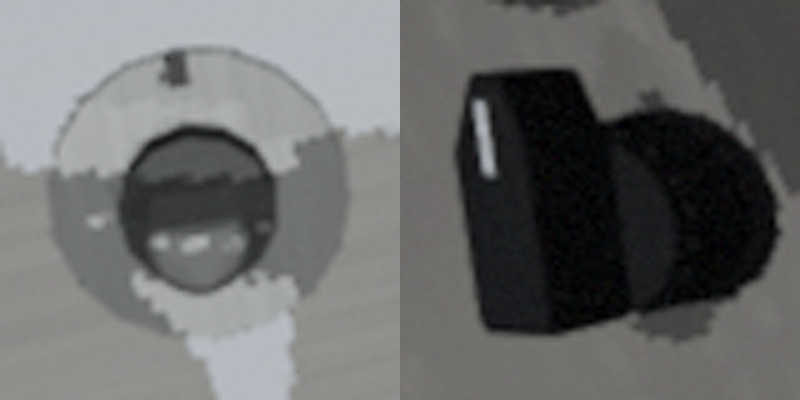

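>>> arm_command(xyz=[[-29,-40,0],[-29,-40,0],[-29,-40,0],[-27,-40,-20],[0,-37,-32],[0,0,-32],[0,0,0],[0,0,0]], spin=[0,0,0,0,0,0,0,0])

```text
time: 2.25
tool_pos: [0.4115, -0.0396, 0.3222]
tool_rot: [3.141, -0.001, 2.864]
contact_force: [0.7, 0.2, 1.2]
opening: 0.0916
grip_force: 0.0
```

Run:
```python
from h import *
c=load('w1')
P=atz(c,321.6,233.6,.048);R=atz(c,316.8,208.6,.0505);print(P,R,np.degrees(np.arctan2(*(R-P)[[1,0]][:2])))
a=atz(c,282+148/5,195+235/5,.075);b=atz(c,282+245/5,195+233/5,.075);print(a,b)
t=load('top')
P=atz(t,248.5,224.2,.048);R=atz(t,247.6,234.9,.0505);print(P,R,np.degrees(np.arctan2(*(R-P)[[1,0]][:2])))
c=snap('wrist','w2');o=observe();print(o['time'],o['tool_pos'],o['tool_rot'])
i=np.clip(c['img'].astype(float)*2.2,0,255).astype(np.uint8); cv2.imwrite('pics/w2b.png',i[...,::-1])
```

```text
[0.54285022 0.14850139 0.048     ] [0.52086202 0.15082402 0.0505    ] 173.97016360670634
[0.53939329 0.14164811 0.075     ] [0.54317347 0.15599837 0.075     ]
[0.5409515  0.14671453 0.048     ] [0.51844745 0.14946831 0.0505    ] 173.02350868072702
2.3 [ 0.41196317 -0.03955187  0.32283042] [3.14129692e+00 1.44529182e-03 2.86475885e+00]
```

View pics/w2b.png

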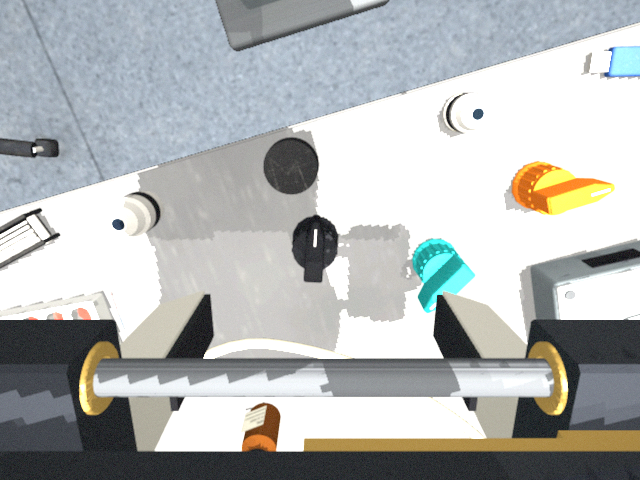

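Knob at about (315,250), nose up at about (316,218), tail (313,282). The dust cap is clear of the finger line. I enlarge it for the measurement.

Run:
```python
from h import *
c=load('w2'); c['img']=np.clip(c['img'].astype(float)*2.5,0,255).astype(np.uint8)
crop(c,280,205,75,85,7,'c3')
```

```text
(no output)
```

View pics/c3.png

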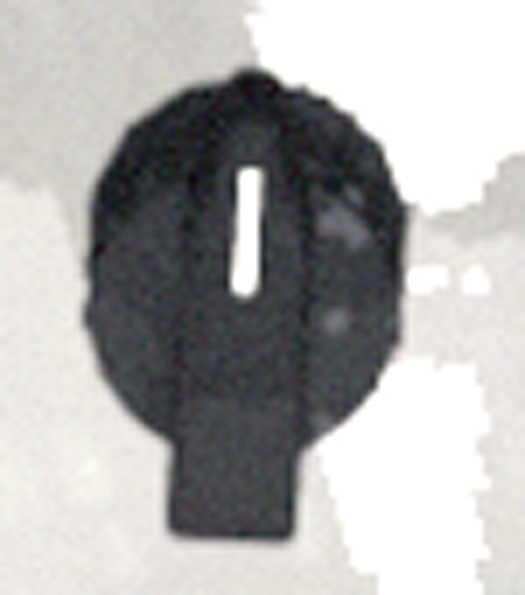

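Run:
```python
from h import *
c=load('w2')
f=lambda x,y,z=.05: atz(c,280+x/7,205+y/7,z)
T=f(231,536);N=f(250,170)
d=(N-T)[:2];d/=np.linalg.norm(d);print('tail',T,'nose ang',np.degrees(np.arctan2(d[1],d[0])),'axis',T[:2]+.015*d)
print('sides',f(170,532),f(292,540), 'line', f(243,292))
L=f(88,270,.002);R=f(404,270,.002);print('skirt mid',(L+R)/2,'w',np.linalg.norm(L-R), pt(c,313,262))
t=load('top')
print('top: ', *(atz(t,325+x/8,252+y/8,.05) for x,y in((222,130),(185,285))))
```

```text
tail [ 0.43551465 -0.05223602  0.05      ] nose ang 161.0038539583408 axis [ 0.42133155 -0.04735345]
sides [ 0.43360163 -0.05751872  0.05      ] [ 0.43742935 -0.04694868  0.05      ] line [ 0.41308118 -0.04457629  0.05      ]
skirt mid [ 0.42607103 -0.04894976  0.002     ] w 0.03358099321482482 [ 0.42272785 -0.04851612  0.0496566 ]
top:  [ 0.43277962 -0.0519776   0.05      ] [ 0.3957423  -0.03896152  0.05      ]
```

Knob axis is (0.4205,-0.0472) with the nose at 161°. I narrow the jaw, descend with the tips just above the hub, and then close.

>>> arm_command(xyz=[[8.5,-7.6,0],[0,0,-20],[0,0,-30],[0,0,-30],[0,0,-20],[0,0,-12],[0,0,0],[0,0,0]], spin=[-3.1,0,0,0,0,0,0,0], jaw=-0.1, squeeze=35)

```text
time: 3.1
tool_pos: [0.4209, -0.0476, 0.2108]
tool_rot: [3.141, 0.002, 2.81]
contact_force: [-0.0, -0.0, 0.2]
opening: 0.0419
grip_force: 0.0
```

>>> arm_command(xyz=[[0,0,0],[0,0,0],[0,0,0],[0,0,0],[0,0,0],[0,0,0],[0,0,0],[0,0,0]], spin=[0,0,0,0,0,0,0,0], jaw=-1)

```text
time: 3.9
tool_pos: [0.4202, -0.0482, 0.2099]
tool_rot: [3.141, 0.0, 2.809]
contact_force: [-1.5, 0.7, 5.3]
opening: 0.0118
grip_force: 35.0
```

>>> arm_command(xyz=[[0,0,20],[0,0,40],[0,0,40],[0,0,20],[20,30,0],[25,40,0],[25,40,0],[25,40,0],[20,35,0],[7,9.8,0],[0,0,0],[0,0,0]], spin=[0,0,0,0,3,3,3,2,1.5,0,0,0])

```text
time: 5.1
tool_pos: [0.5416, 0.1459, 0.329]
tool_rot: [-3.141, -0.002, 3.026]
contact_force: [-0.0, 0.3, -0.6]
opening: 0.0119
grip_force: 35.0
```

Run:
```python
from h import *
o=observe();print(o['time'],o['tool_pos'],o['tool_rot'],o['grip_force'],o['opening'])
t=snap('top','t2');w=snap('wrist','w3');s=snap('scene','s2')
b=lambda c,u,v,n:cv2.resize(np.clip(c['img'][v:v+n,u:u+n,::-1]*1.5,0,255).astype(np.uint8),(400,400),interpolation=cv2.INTER_CUBIC)
cv2.imwrite('pics/c4.png',np.hstack([b(w,230,180,200),b(s,275,150,80)]))
```

```text
5.1 [0.54156814 0.14587736 0.32902806] [-3.14074617e+00 -1.69359483e-03  3.02649460e+00] 34.99873348977417 0.01192445391387266
```

View pics/c4.png

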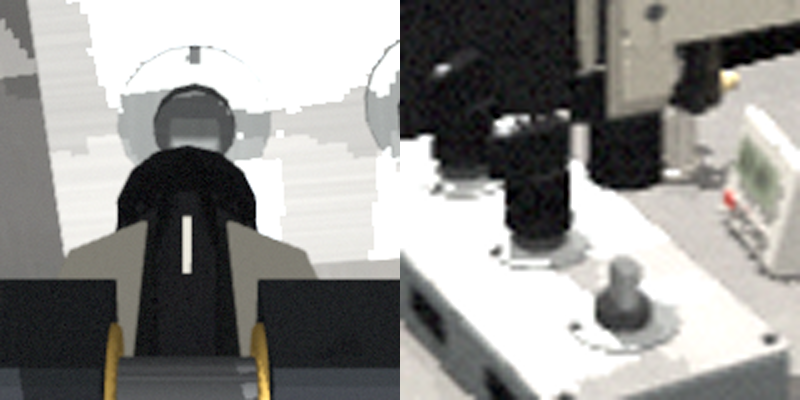

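The knob is held, hub centre at crop x≈187. Plate spans crop x 118–271, rib at (194,55). The flat faces the rib, and the white line is nearly parallel to it. I compute the offset.

Run:
```python
from h import *
w=load('w3'); T=w['world_from_camera']; print(T.round(3).tolist(), observe()['tool_pos'])
# refine rib/plate on a tangent fit: plate top-left edge points
f=lambda x,y,z: atz(w,230+x/2,180+y/2,z)
R=f(194.5,55,.0505)
l,r,top=f(118,118,.048),f(271,118,.048),f(195,46,.048)
print('plate L,R,top',l,r,top,'w',np.linalg.norm(l-r)); print('rib',R)
kl,kr=f(118,212,.1215),f(256,212,.1215);print('skirt',kl,kr,(kl+kr)/2)
a,b=f(187,216,.169),f(187,273,.169);print('line',a,b,np.degrees(np.arctan2(*(a-b)[[1,0]])))
print('skirt front', f(190,147,.119))
# circle fit of 3 plate points
A=np.array([[*(2*p[:2]),1] for p in(l,r,top)]);x=np.linalg.solve(A,[p[:2]@p[:2] for p in(l,r,top)]);C=x[:2];print('plate c',C,np.sqrt(x[2]+C@C),np.degrees(np.arctan2(*(R[:2]-C)[::-1])))
```

```text
[[0.115, -0.947, -0.301, 0.46], [0.993, 0.109, 0.036, 0.156], [-0.001, -0.303, 0.953, 0.31], [0.0, 0.0, 0.0, 1.0]] [0.54168412 0.14531087 0.32967509]
plate L,R,top [0.53963946 0.12400894 0.048     ] [0.54529646 0.1730704  0.048     ] [0.51890023 0.15135334 0.048     ] w 0.049386526454342064
rib [0.52117301 0.15091806 0.0505    ]
skirt [0.54081299 0.12956231 0.1215    ] [0.54461587 0.1625787  0.1215    ] [0.54271443 0.1460705  0.1215    ]
line [0.52266197 0.14838062 0.169     ] [0.53404193 0.14706872 0.169     ] 173.42386031513996
skirt front [0.52718821 0.14858081 0.119     ]
plate c [0.54343904 0.1484277 ] 0.024712603788702145 173.61823917156312
```

>>> arm_command(xyz=[[0.4,2.3,-10],[0,0,-15],[0,0,-13],[0,0,-4],[0,0,-3],[0,0,-3],[0,0,0],[0,0,0]], spin=[0,0,0,0,0,0,0,0])

```text
time: 6.05
tool_pos: [0.5426, 0.149, 0.2819]
tool_rot: [3.141, 0.001, 3.027]
contact_force: [0.4, 0.7, -0.8]
opening: 0.0116
grip_force: 35.0
```

>>> arm_command(xyz=[[0,0,-2],[0,0,-2],[0,0,-2],[0,0,0],[0,0,0]], spin=[0,0,0,0,0])

```text
time: 6.55
tool_pos: [0.5424, 0.1487, 0.2752]
tool_rot: [-3.141, -0.001, 3.027]
contact_force: [-0.3, -3.4, -2.1]
opening: 0.0121
grip_force: 35.0
```

>>> arm_command(xyz=[[0,-0.5,-2],[0,0,-2],[0,0,-2],[0,0,-2],[0,0,0],[0,0,0]], spin=[0,0,0,0,0,0])

```text
time: 7.15
tool_pos: [0.5425, 0.1485, 0.2672]
tool_rot: [3.142, -0.0, 3.027]
contact_force: [-0.5, -2.7, -2.2]
opening: 0.0115
grip_force: 35.0
```

>>> arm_command(xyz=[[0,-0.4,-2],[0,0,-2],[0,0,-2],[0,0,0],[0,0,0]], spin=[0,0,0,0,0])

```text
time: 7.65
tool_pos: [0.5424, 0.1483, 0.2622]
tool_rot: [3.141, 0.0, 3.027]
contact_force: [-3.9, -1.3, 6.2]
opening: 0.0119
grip_force: 35.0
```

>>> arm_command(xyz=[[0,0,-1],[0,0,-1],[0,0,-1],[0,0,0],[0,0,0]], spin=[0,0,0,0,0])

```text
time: 8.15
tool_pos: [0.5424, 0.1483, 0.2608]
tool_rot: [3.141, 0.001, 3.027]
contact_force: [-7.5, -1.9, 16.8]
opening: 0.0116
grip_force: 35.0
```

>>> arm_command(xyz=[[-0.4,0,-0.5],[0,0,0],[0,0,0],[0,0,0],[0,0,0]], spin=[0,0,0,0,0])

```text
time: 8.65
tool_pos: [0.5422, 0.1483, 0.2607]
tool_rot: [3.141, 0.003, 3.027]
contact_force: [-6.9, -1.9, 20.0]
opening: 0.0115
grip_force: 35.0
```

Run:
```python
from h import *
w=snap('wrist','w4');s=snap('scene','s4')
b=lambda c,u,v,n:cv2.resize(np.clip(c['img'][v:v+n,u:u+n,::-1]*1.5,0,255).astype(np.uint8),(400,400),interpolation=cv2.INTER_CUBIC)
cv2.imwrite('pics/c5.png',np.hstack([b(w,230,180,200),b(s,275,150,80)]))
```

```text
(no output)
```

View pics/c5.png

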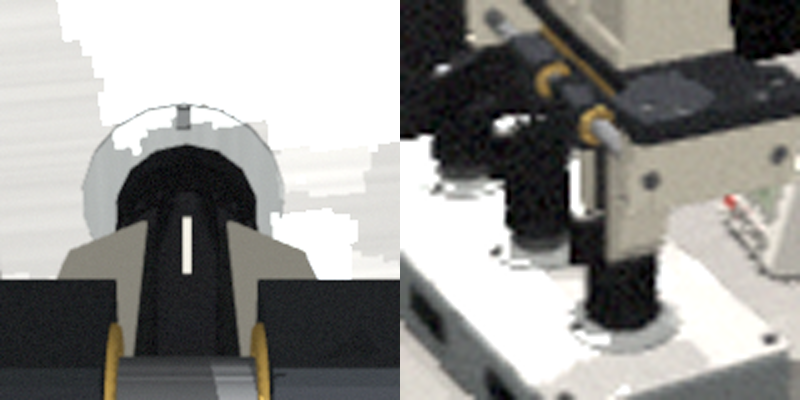

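The knob is seated low on the plate and centred (wrist crop 187,190). Its white line points at the rib (183,115), and the z force is 20 N, above the 10 N spring force at the stop. I hand it in.

```bash
python3 -c "
from cell import *
print(hand_in())"
```

```text
the job is handed in; nothing more can be done
None
```

The loose knob is on the bare right-hand channel with its flat matched to the shaft. I handed it in still gripped (35 N) and pressed in at about 20 N, with the sleeve at its stop by force and height readings; no verdict came back.

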